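# Spawning tile from under the stack into the breeder box

## Robot

A 6-joint arm with a two-finger parallel gripper is mounted at the origin on the work surface. World frame = base frame: x ahead of the robot, y to its left, z up, the work surface at z = 0. Lengths are in m, angles in rad, forces in N, time in s.
With the tool pointing down it reaches from about 0.325 to 0.9 m from the base axis. Payload 6.1 kg.
Tool frame: the origin (TCP) lies midway between the tips of the shut fingers; the grasp point (between the pads) lies 19 mm behind it; x points along the fingers, y is the direction in which the jaws open and shut, and the axes are right-handed (so a half turn about x gives the same grasp; the last joint's range is limited). The gripper opens to 85 mm and grips with 20 to 120 N. Pads are 22 mm wide; open, the fingers measure 114 mm over their backs; the gripper's body (76 mm by 85 mm) begins 54 mm behind the grasp point. The pads swing forward as they close: fully open they stand 13 mm farther back than shut.
Start: joints at [1.01, 0.22, 1.526, -0, 1.395, -0.126], TCP at [0.263, 0.567, 0.231] pointing down, gripper open.
Joint ranges: [-2.98, 2.98], [-0.91, 2.08], [0.09, 2.57], [-1.24, 4.39], [0.2, 2.65], [-2.68, 2.68]. Speed limits (rad/s): [2.57, 2.57, 3.01, 3.14, 3.14, 3.14].

## Interface

Orientations are given as [roll, pitch, yaw] about the fixed x, y, z axes, in that order (R = Rz(yaw) Ry(pitch) Rx(roll)).
In Python, from plant import movep, move_l, set_joints, gripper_to, hold, inverse_kinematics, observe, get_image, get_calibration, Unreachable, job_done gives the robot as it stands. Calls block until the motion is done:
- movep(position, orientation): joint-space move of the TCP to a pose.
- move_l(position, feed=0.15, rotation=None, max_force=None): straight line of the TCP; rotation=None keeps the orientation; feed is the mean speed in m/s. With max_force (N) it stops when the force on the tool has changed by that much, and returns True; else False.
- set_joints(angles): joint-space move.
- gripper_to(opening, f_grip=None): finger opening in m; f_grip is the grip in N (None keeps the last); returns when the fingers have stopped.
- hold(seconds).
- inverse_kinematics(position, orientation): joint angles nearest the present ones, or None.
- observe(): the state.
- get_image(name): name is "scene" or "top" or "wrist"; returns (picture, depth): 420x560x3 uint8, red, green, blue; 420x560 float32, m along the optical axis (not along the pixel's ray), 0 where there is no reading.
- get_calibration(name): a dict with "intrinsics" (3x3 intrinsics, pixels), "world_from_camera" (4x4, takes a point from camera to world coordinates). Camera axes: x right, y down, z forward; pixel columns grow to the right and rows downward; lengths in m; the calibration is good to about 2 mm. A picture is of the moment at which its call begins: read the wrist's pose just before it. get_calibration takes no time and is no camera call; for the wrist camera it gives the pose at the moment of the call.
A pose or a line that the arm cannot do raises Unreachable and nothing moves.
- job_done(): hands the job in, once; it reports no verdict.
The state is a dict: "time_s": time; "q": joint angles; "joint_velocities": joint speeds; "joint_torque": joint torques, N m; "eef_pos": TCP position; "tcp_rot": TCP orientation; "ft_force": force on the tool from outside, world axes, zero at the start; "torque": the same for the moment, N m; "opening": finger opening in m.
Only numpy, scipy, OpenCV 4.12 (cv2) and the standard library are available. Lean on these libraries where they do the work, as an engineer would, in place of code of your own. Each camera call takes 0.05 s, during which the arm holds its last target.

## Task

Slide the slate tile out from under the filter cartridge and the tin, beneath the rack's steel rail, so that those two stay stacked, upright and in their place behind the rail; do not lift them off or push them back. Lay the tile down and let go of it on the open worktop, then take it again by its two ends and set it, not dropped, flat on the floor of the breeder box. Then swing the box's lid over and press its front edge down until the catch clicks shut, leaving the other things on the worktop where they are.

Things in the scene. Friction and masses are not known exactly. Their poses are not given: they have to be found in the camera images.
- rack: Open pine rack, fixed, 210 wide, 95 deep. Origin: on the worktop straight below its front rail; x points into the rack, y along the rail, z up. Base board 6 thick, x = -5 to 90; open worktop in front of it (x below -5). Side boards 42 high at y = +-101, back board 30 high. Rail: steel rod, diameter 4, centre at x = 0, 16.5 above the worktop (14.5 under it, 8.5 above the base board).
- tile_center (a point): Dark grey slate tile, plain slab 68 long (its x), 48 wide (its y), 6 thick, about 55 g. Point at its centre. At first flat on the rack's base board under the stack, its length along the rack's x (within 0.04 rad), its front end 28 to 31 in front of the rail's centre line. The box is too narrow for fingers beside its 48 width: it goes in held by its 68 length.
- cartridge_center (a point): White plastic filter cartridge, blue slots, 44 (its x) x 52 (its y) x 16 high, about 45 g, on the rear part of the tile just behind the rail. Point at its centre. When the tile is drawn forward the rail stops the cartridge; it tips back some 0.15 rad, then settles on the base board as the tile leaves.
- tin_center (a point): Small round tin, 38 diameter, 18 high, aluminium with an orange top, about 35 g, standing loose on the cartridge. Point at its centre.
- box_floor (a point): Breeder box, fixed: clear acrylic, white floor, blue rim; outside 68 (x) x 144 (y) x 50 high, walls 4, floor 5 thick; inside 60 x 136, 45 deep. Point at the centre of the inner floor, 5 above the worktop; y along the box, x across it towards the hinge side. Hinge line along y at x = +34, 50 above the worktop; spring catch at the middle of the front wall, x = -34.
- lid (a joint): Angle of the box's tinted lid in rad: 0 shut and caught; 2.0 to 2.3 at the start, leaning back beyond the hinge (joint stop 2.35). It closes towards the box's -x. A stiff hinge holds it wherever it is left (0.04 N m). About 0.12: resting on the catch, not shut. There some 5 to 10 N down on its front edge force it past the spring catch; it goes to 0 and is held.
- lid_edge (a point): Point on the lid's outer face, middle of its width, 66 from the hinge line; swings with the lid. Lid: plate 71 (from the hinge line) x 144 x 5 thick, lower face level with the rim when shut; in its front middle a blue tongue 26 wide reaches 76 from the hinge line and hangs 14 down over the catch. Its x points to the hinge, z out of the outer face. Shut, it is 55 above the worktop.
- shrimp_tube: Bystander: white ceramic tube, 36 diameter x 90 long (its x) on two small feet. Origin centre of its underside.
- food_jar: Bystander: amber jar with green cap, 56 diameter x 75 high. Origin centre of its underside.
- siphon_bell: Bystander: black plastic siphon bell, 54 diameter, 108 high, standing. Origin centre of its underside.
- suction_clip: Bystander: red suction-cup clip, 40 diameter, 29 high. Origin centre of its underside.
- tongs: Bystander: stainless tongs lying flat, about 250 long (its x), 40 wide, 9 high. Origin near the middle, on the underside.
Mind the look-alikes: they are no part of the job. Of the things that look like the part that bears box_floor, the smaller one is meant.

How it is judged:
On the way, in this order (a step that is already met when the one before it is completed fails the run):
1. the tile is out of the rack and lies flat on the open worktop, let go, with the cartridge and tin still stacked upright behind the rail (height (world z) of tile_center below 0.0055 m and angle between tile_center's own z axis and vertical below 0.06 rad and contact force between the fingers and tile below 0.1 N and linear speed of tile below 0.02 m/s and angle between each of cartridge_center, tin_center's own z axis and vertical below 0.08 rad and z of cartridge_center in the frame of rack below 0.017 m and z of tin_center in the frame of cartridge_center above 0.013 m and x of cartridge_center in the frame of rack between 0.012 and 0.046 m and horizontal distance between cartridge_center and tin_center below 0.018 m), for 0.2 s.
2. the tile lies flat on the floor of the breeder box, let go, the lid still open (x of tile_center in the frame of box_floor between -0.01 and 0.01 m and y of tile_center in the frame of box_floor between -0.036 and 0.036 m and z of tile_center in the frame of box_floor between 0.0005 and 0.006 m and angle between tile_center's own z axis and vertical below 0.06 rad and contact force between the fingers and tile below 0.1 N and linear speed of tile below 0.02 m/s and value of joint lid above 0.5 rad), for 0.2 s.
At the end, for the whole second after the job is handed in: Lid shut past its catch (under 0.03 rad); tile flat (0.06 rad) on the box's inner floor; cartridge standing on the rack's base board, its centre 12 to 46 mm behind the rail, the tin on top of it (centres within 18 mm), both upright within 0.08 rad; all at rest (value of joint lid below 0.03 rad and x of tile_center in the frame of box_floor between -0.01 and 0.01 m and y of tile_center in the frame of box_floor between -0.036 and 0.036 m and z of tile_center in the frame of box_floor between 0.0005 and 0.006 m and angle between tile_center's own z axis and vertical below 0.06 rad and angle between each of cartridge_center, tin_center's own z axis and vertical below 0.08 rad and z of cartridge_center in the frame of rack below 0.017 m and z of tin_center in the frame of cartridge_center above 0.013 m and x of cartridge_center in the frame of rack between 0.012 and 0.046 m and horizontal distance between cartridge_center and tin_center below 0.018 m and linear speed of each of tile, cartridge, tin below 0.01 m/s); the robot touches nothing.
It fails at once if the cartridge or tin is toppled (tilts over 0.5 rad) (angle between any of cartridge_center, tin_center's own z axis and vertical above 0.5 rad).
It fails at once if the cartridge or tin is lifted off (by over 15 mm) or moved out of its place (cartridge over 25 mm, tin over 30 mm) (height (world z) of cartridge_center above 0.035 m or height (world z) of tin_center above 0.052 m or distance of cartridge_center from where it was at the start of the episode above 0.025 m or distance of tin_center from where it was at the start of the episode above 0.03 m).
It fails at once if the tile is dropped into the box (over 0.45 m/s between its walls) (linear speed of tile above 0.45 m/s and z of tile_center in the frame of box_floor between 0 and 0.045 m and x of tile_center in the frame of box_floor between -0.034 and 0.034 m and y of tile_center in the frame of box_floor between -0.072 and 0.072 m).
It fails at once if a bystander on the worktop is moved by over 30 mm (distance of any of shrimp_tube, food_jar, siphon_bell, suction_clip, tongs from where it was at the start of the episode above 0.03 m).
It also fails if it takes over 72 s, if anything falls off the work surface, if the arm or the gripper's body presses on something with over 40 N, if the wrist force passes 120 N, or if a joint passes its speed limit or range.

## Working session

There is one attempt and no reset: what is moved stays moved. The work goes in short steps, each a Python script; the robot and the scene stay as the last script left them, time stands still between calls to the robot, and variables do not carry over. Pictures are saved under pics/ and viewed, and the job is handed in when it is done.

```bash
ls; mkdir -p pics; python3 - <<'E'
from plant import *
import cv2,numpy as np
for n in ["scene","top"]:
    im,d=get_image(n); cv2.imwrite(f"pics/{n}0.png",im[:,:,::-1]); np.savez(f"pics/{n}0.npz",im=im,d=d)
    c=get_calibration(n); print(n,np.round(c["intrinsics"],1).tolist(),np.round(c["world_from_camera"],3).tolist())
print(observe())
E
```

```text
pics
scene [[514.2, 0.0, 275.6], [0.0, 514.2, 212.0], [0.0, 0.0, 1.0]] [[0.165, 0.603, -0.78, 1.583], [0.986, -0.12, 0.116, -0.129], [-0.024, -0.788, -0.615, 0.871], [0.0, 0.0, 0.0, 1.0]]
top [[484.2, 0.0, 275.3], [0.0, 484.2, 215.1], [0.0, 0.0, 1.0]] [[-0.009, -0.998, 0.064, 0.47], [-1.0, 0.01, 0.002, 0.024], [-0.003, -0.064, -0.998, 1.263], [0.0, 0.0, 0.0, 1.0]]
{'time_s': 0.1, 'q': array([ 1.00989673e+00,  2.21136595e-01,  1.52750014e+00,  9.49442228e-06,
        1.39466025e+00, -1.26123821e-01]), 'joint_velocities': array([ 0.00180738, -0.00148618, -0.00361585,  0.00170255, -0.00291504,
        0.00039092]), 'joint_torque': array([ 1.86468969e-03, -4.98241639e+01, -3.90548587e+01, -7.06202968e-05,
        5.58935470e-03, -1.48568279e-05]), 'eef_pos': array([0.26298398, 0.56639331, 0.2303134 ]), 'tcp_rot': array([-1.70240301,  1.56909197, -2.13718046]), 'ft_force': array([ 0.13014073, -0.58388015, -0.36737013]), 'torque': array([-0.01206108, -0.01129844, -0.03259719]), 'opening': 0.08555807962554318}
```

View pics/scene0.png

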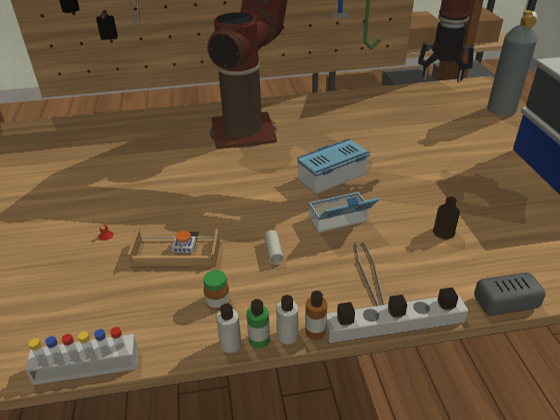

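View pics/top0.png

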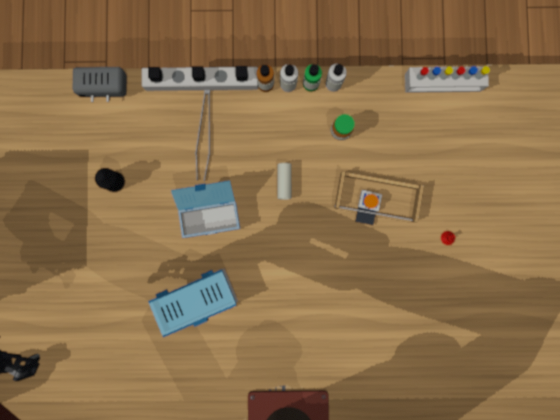

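```bash
python3 - <<'E'
import cv2
t=cv2.imread("pics/top0.png")
a=cv2.resize(t[160:240,325:435],None,fx=7,fy=7,interpolation=cv2.INTER_CUBIC)
b=cv2.resize(t[170:250,160:255],None,fx=7,fy=7,interpolation=cv2.INTER_CUBIC)
cv2.imwrite("pics/ca.png",a);cv2.imwrite("pics/cb.png",b)
E
```

```text
(no output)
```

View pics/ca.png

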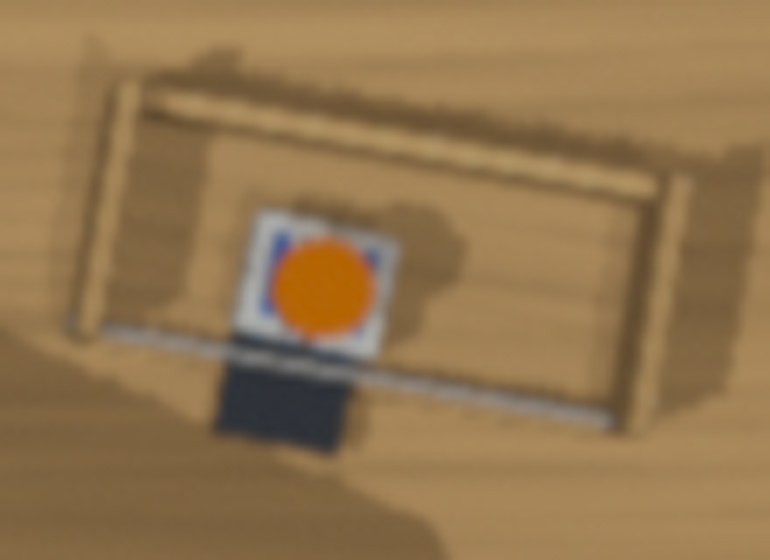

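View pics/cb.png

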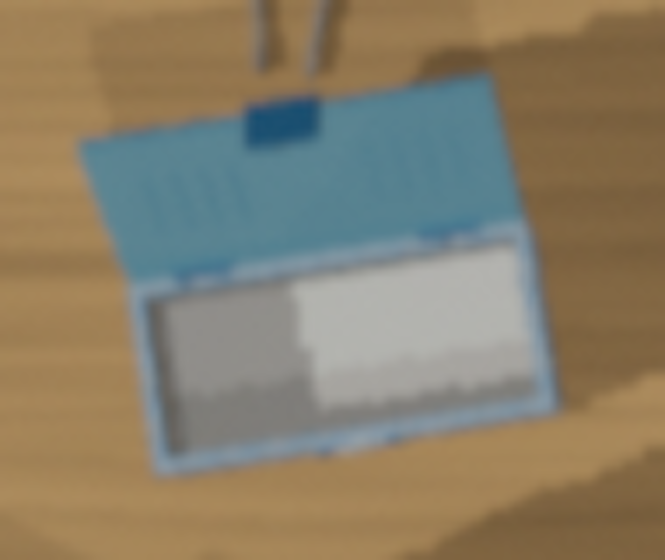

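```bash
cat > h.py <<'E'
from plant import *
import numpy as np, cv2
from scipy.spatial.transform import Rotation as R
def ray(c,u,v,z):
    K=c["intrinsics"];T=np.array(c["world_from_camera"])
    d=T[:3,:3]@np.array([(u-K[0][2])/K[0][0],(v-K[1][2])/K[1][1],1.0]);o=T[:3,3]
    return o+d*(z-o[2])/d[2]
def proj(c,p):
    K=np.array(c["intrinsics"]);T=np.linalg.inv(c["world_from_camera"])
    q=K@(T[:3,:3]@np.array(p)+T[:3,3]);return q[:2]/q[2]
def snap(n,name):
    c=get_calibration(n);im,d=get_image(n);cv2.imwrite(f"pics/{name}.png",im[:,:,::-1]);np.savez(f"pics/{name}.npz",im=im,d=d,K=c["intrinsics"],T=c["world_from_camera"]);return im,d,c
def load(name):
    f=np.load(f"pics/{name}.npz");return f["im"],f["d"],{"intrinsics":f["K"],"world_from_camera":f["T"]}
E
python3 - <<'E'
from h import *
c=get_calibration("top")
A=lambda x,y:(325+x/7-.0,160+y/7)
B=lambda x,y:(160+x/7,170+y/7)
for n,p,z in [("railL",A(100,332),.0165),("railR",A(612,420),.0165),("tileFL",A(215,432),.012),("tileFR",A(338,453),.012),("tin",A(325,289),.046),
 ("rimFL",B(155,472),.05),("rimFR",B(560,408),.05),("rimBL",B(130,280),.05),("rimBR",B(528,225),.05),("jar",(345,124),.075),("clip",(448,238),.02),("bell",(110,180),.1),("tubeT",(284,163),.03),("tubeB",(284,198),.03),("tong",(203,178),.005),("tong2",(208,92),.005)]:
    print(n,np.round(ray(c,*p,z),4))
w=get_calibration("wrist");print(np.round(w["world_from_camera"],3),w["intrinsics"])
print(R.from_euler("xyz",observe()["tcp_rot"]).as_matrix().round(3))
E
```

```text
railL [ 0.568  -0.138   0.0165]
railR [ 0.5337 -0.3258  0.0165]
tileFL [ 0.5309 -0.1804  0.012 ]
tileFR [ 0.5227 -0.2256  0.012 ]
tin [ 0.5805 -0.2155  0.046 ]
rimFL [0.4939 0.2611 0.05  ]
rimFR [0.5154 0.1161 0.05  ]
rimBL [0.5628 0.2703 0.05  ]
rimBR [0.5813 0.1273 0.05  ]
jar [ 0.7715 -0.1483  0.075 ]
clip [ 0.4865 -0.4146  0.02  ]
bell [0.6335 0.4265 0.1   ]
tubeT [0.6828 0.0037 0.03  ]
tubeB [0.5925 0.0047 0.03  ]
tong [0.6497 0.2157 0.005 ]
tong2 [0.8788 0.2025 0.005 ]
[[ 0.422  0.874  0.24   0.202]
 [ 0.907 -0.406 -0.113  0.595]
 [-0.001  0.265 -0.964  0.373]
 [ 0.     0.     0.     1.   ]] [[297.86447252   0.         277.49816871]
 [  0.         297.86447252 214.32608076]
 [  0.           0.           1.        ]]
[[-0.001  0.421  0.907]
 [-0.001  0.907 -0.421]
 [-1.    -0.002 -0.   ]]
```

```bash
cat >> h.py <<'E'
def down(yaw):
    """tool x down, tool z along horizontal dir yaw; jaws along yaw+90"""
    z=np.array([np.cos(yaw),np.sin(yaw),0]);x=np.array([0,0,-1.]);y=np.cross(z,x)
    return R.from_matrix(np.stack([x,y,z],1)).as_euler("xyz")
E
python3 - <<'E'
from h import *
print(down(-.18),inverse_kinematics([.53,-.2,.15],down(-.18)),inverse_kinematics([.53,.19,.15],down(.147)),inverse_kinematics([.42,-.12,.05],down(-.18+1.57)),inverse_kinematics([.42,-.12,.05],down(-.18-1.57)))
movep([.52,.185,.22],down(.147)); snap("wrist","wbox"); 
movep([.535,-.207,.15],down(-.18)); snap("wrist","wrack")
print(observe()["time_s"],observe()["q"])
E
```

```text
[0.18       1.57079633 0.        ] [-0.50003739  0.15370317  1.76089788  0.          1.22699161 -1.89083372] [ 2.04158802e-01  1.45703642e-01  1.76988375e+00 -4.44089210e-16
  1.22600526e+00 -1.51363753e+00] None [-0.45922749 -0.00936076  2.14810225  0.          1.00285116 -0.28002382]
3.3583 [-5.04573087e-01  1.69777417e-01  1.74202656e+00  3.59601941e-04
  1.22934908e+00 -1.89720515e+00]<sys>:0: UserWarning: Gimbal lock detected. Setting third angle to zero since it is not possible to uniquely determine all angles.
```

View pics/wbox.png

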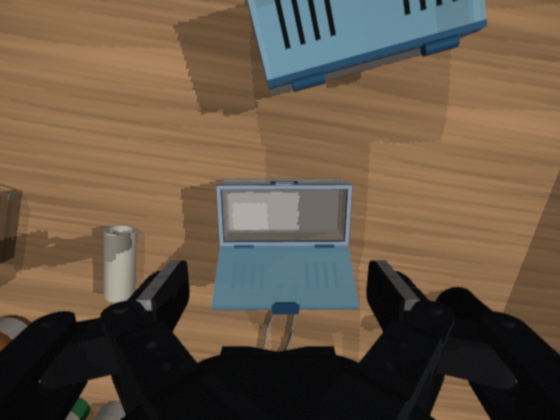

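View pics/wrack.png

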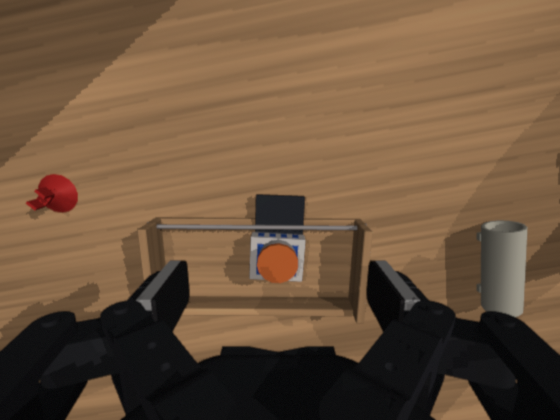

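```bash
python3 - <<'E'
import cv2
t=cv2.imread("pics/wrack.png")
cv2.imwrite("pics/cc.png",cv2.resize(t[185:285,225:335],None,fx=6,fy=6,interpolation=cv2.INTER_CUBIC))
t=cv2.imread("pics/wbox.png")
cv2.imwrite("pics/cd.png",cv2.resize(t[170:320,205:365],None,fx=4,fy=4,interpolation=cv2.INTER_CUBIC))
E
```

```text
(no output)
```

View pics/cc.png

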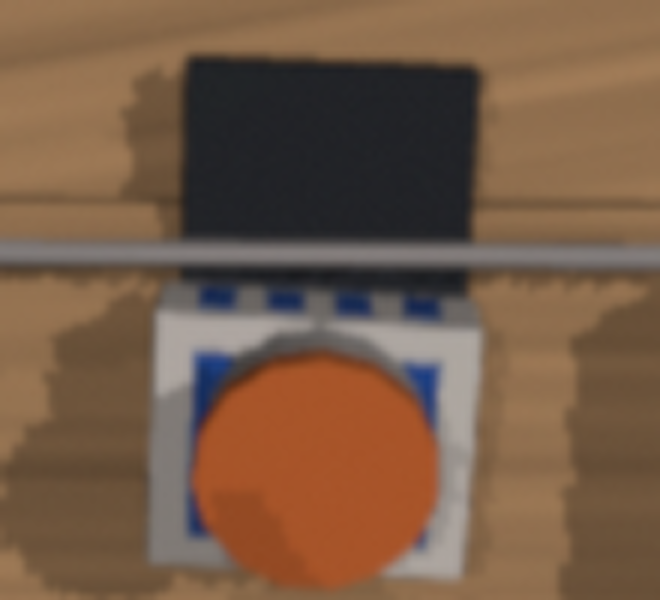

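View pics/cd.png

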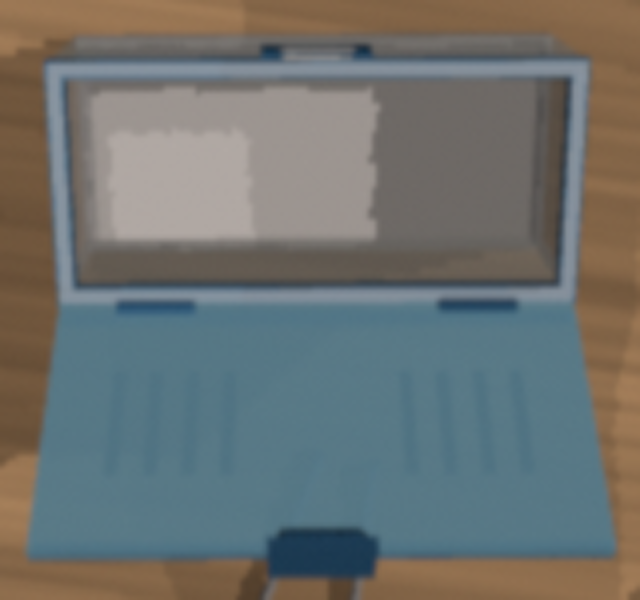

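```bash
python3 - <<'E' 2>/dev/null
from h import *
_,d,c=load("wrack")
P=lambda x,y,s,u0,v0:(u0+(x+.5)/s-.5,v0+(y+.5)/s-.5)
A=lambda x,y:P(x,y,6,225,185)
for n,p,z in [("tFL",A(188,57),.012),("tFR",A(479,66),.012),("tBL",A(183,240),.012),("tBR",A(470,240),.012),("railL",A(0,252),.0165),("railR",A(655,258),.0165),("tin",A(317,470),.046),("cFL",A(160,310),.028),("cFR",A(482,326),.028),("cBL",A(150,562),.028),("cBR",A(462,578),.028)]:
    print(n,np.round(ray(c,*p,z),4))
for u,v,z in [(157,228,.0165),(355,228,.0165)]: print("railend",ray(c,u,v,z).round(4))
_,d,c=load("wbox")
B=lambda x,y:P(x,y,4,205,170)
q={}
for n,p,z in [("FL",B(45,62),.05),("FR",B(590,62),.05),("BL",B(60,300),.05),("BR",B(577,300),.05),("floorR",B(533,245),.005),("floorL",B(92,245),.005),("f3",B(85,88),.005),("f4",B(540,88),.005)]:
    q[n]=ray(c,*p,z); print(n,np.round(q[n],4))
ctr=sum(q[k] for k in["FL","FR","BL","BR"])/4
dy=(q["FL"]-q["FR"]+q["BL"]-q["BR"]);dy/=np.linalg.norm(dy);
if dy[1]<0: dy=-dy
dx=np.array([dy[1],-dy[0],0]);yaw=np.arctan2(dx[1],dx[0]);print("box",ctr,yaw,np.linalg.norm(q["FL"]-q["FR"]),np.linalg.norm(q["FL"]-q["BL"]))
for p in [B(28,555),B(615,555),B(30,548),B(612,548)]:
  for z in np.linspace(.085,.125,9):
    r=ray(c,*p,z)-ctr; x=r@dx-.034; print(round(z,3),round(x,4),round(np.hypot(x,z-.05),4),round(np.arctan2(z-.05,-x),3),end=" | ")
  print()
for p in [B(28,555),B(615,555),B(320,420)]:
  u,v=int(p[0]),int(p[1]); print(d[v-2:v+3,u].round(3))
E
```

```text
tFL [ 0.5219 -0.2244  0.012 ]
tFR [ 0.5316 -0.1788  0.012 ]
tBL [ 0.5518 -0.2313  0.012 ]
tBR [ 0.5603 -0.1848  0.012 ]
railL [ 0.5472 -0.2604  0.0165]
railR [ 0.5672 -0.1558  0.0165]
tin [ 0.5809 -0.2142  0.046 ]
cFL [ 0.5578 -0.235   0.028 ]
cFR [ 0.5695 -0.1856  0.028 ]
cBL [ 0.6003 -0.2454  0.028 ]
cBR [ 0.6123 -0.1956  0.028 ]
railend [ 0.5368 -0.3256  0.0165]
railend [ 0.5714 -0.1354  0.0165]
FL [0.5162 0.1193 0.05  ]
FR [0.4951 0.2624 0.05  ]
BL [0.5828 0.1297 0.05  ]
BR [0.5616 0.2731 0.05  ]
floorR [0.561  0.2694 0.005 ]
floorL [0.5814 0.1313 0.005 ]
f3 [0.5315 0.124  0.005 ]
f4 [0.5112 0.2615 0.005 ]
box [0.53893026 0.19611763 0.05      ] 0.1466179965996987 0.1446872058475287 0.06740945370226012
0.085 0.0583 0.068 2.601 | 0.09 0.055 0.068 2.513 | 0.095 0.0518 0.0686 2.426 | 0.1 0.0486 0.0697 2.342 | 0.105 0.0453 0.0713 2.26 | 0.11 0.0421 0.0733 2.183 | 0.115 0.0389 0.0757 2.11 | 0.12 0.0356 0.0785 2.042 | 0.125 0.0324 0.0817 1.978 | 
0.085 0.0583 0.068 2.601 | 0.09 0.0551 0.0681 2.514 | 0.095 0.0519 0.0687 2.427 | 0.1 0.0486 0.0697 2.342 | 0.105 0.0454 0.0713 2.261 | 0.11 0.0421 0.0733 2.183 | 0.115 0.0389 0.0758 2.11 | 0.12 0.0357 0.0786 2.042 | 0.125 0.0324 0.0817 1.979 | 
0.085 0.0562 0.0662 2.584 | 0.09 0.053 0.0664 2.495 | 0.095 0.0498 0.0671 2.407 | 0.1 0.0466 0.0683 2.321 | 0.105 0.0434 0.07 2.239 | 0.11 0.0402 0.0722 2.161 | 0.115 0.037 0.0748 2.088 | 0.12 0.0338 0.0777 2.02 | 0.125 0.0306 0.081 1.958 | 
0.085 0.0562 0.0662 2.585 | 0.09 0.053 0.0664 2.495 | 0.095 0.0498 0.0671 2.407 | 0.1 0.0466 0.0684 2.321 | 0.105 0.0434 0.0701 2.239 | 0.11 0.0402 0.0722 2.161 | 0.115 0.037 0.0748 2.089 | 0.12 0.0338 0.0777 2.021 | 0.125 0.0306 0.081 1.959 | 
[0.411 0.411 0.411 0.413 0.413]
[0.291 0.29  0.292 0.413 0.413]
[0.313 0.313 0.312 0.311 0.311]
```

```bash
python3 - <<'E' 2>/dev/null
from h import *
y=-.21; o=down(y); d=np.array([np.cos(y),np.sin(y),0])
g=np.array([.5268,-.2016,0])+.010*d
gripper_to(.060)
movep(g+[0,0,.08],o)
print(move_l(g+[0,0,.003],feed=.06,max_force=6),observe()["eef_pos"],observe()["ft_force"])
snap("wrist","pre")
E
```

```text
False [ 0.53697124 -0.20390851  0.00349203] [-0.08126433  0.45154295 -0.43720702]
```

View pics/pre.png

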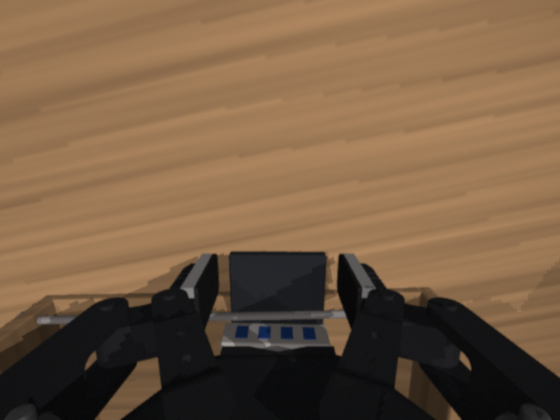

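The tile front (230–326, row 252) sits centred between the fingers (217 and 339), in front of the rail (row 315). I'll close and take a short test pull.

```bash
python3 - <<'E' 2>/dev/null
from h import *
y=-.21; d=np.array([np.cos(y),np.sin(y),0])
gripper_to(.040,f_grip=40); s=observe();print(s["opening"],s["ft_force"],s["time_s"])
p=s["eef_pos"]
move_l(p-.012*d,feed=.025); s=observe();print(s["opening"],s["ft_force"],s["eef_pos"])
snap("wrist","pull1"); snap("scene","pull1s")
E
python3 -c "
import cv2
t=cv2.imread('pics/pull1s.png');cv2.imwrite('pics/pull1c.png',cv2.resize(t[210:290,110:250],None,fx=5,fy=5,interpolation=cv2.INTER_CUBIC))"
```

```text
0.0462794186847799 [-1.75151035  1.16771567  5.1039591 ] 5.8583
0.04649395336005131 [-0.00417233 -0.29693234  2.87903702] [ 0.52469014 -0.20127948  0.00360717]
```

View pics/pull1.png

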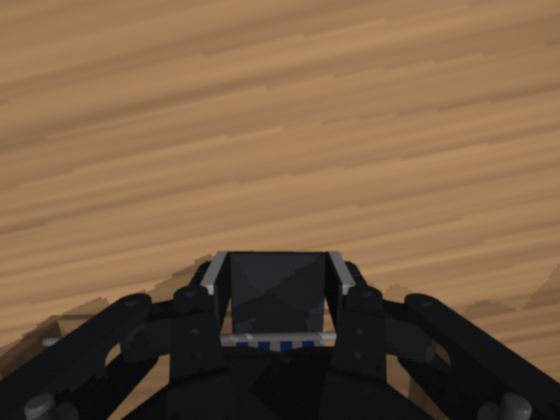

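View pics/pull1c.png

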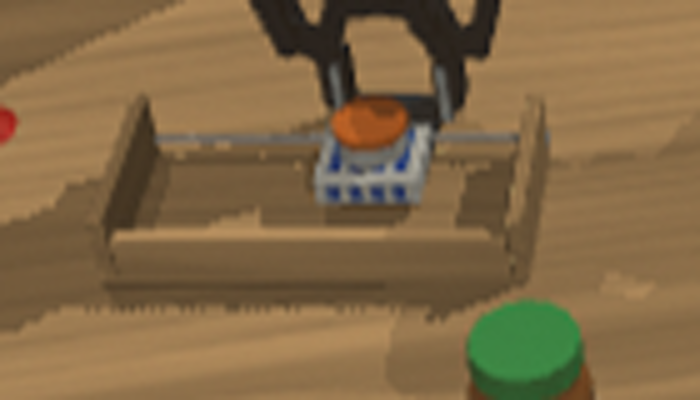

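The tile follows the grip and the cartridge is held at the rail with the tin on it. I'll continue slowly.

```bash
python3 - <<'E' 2>/dev/null
from h import *
y=-.21; d=np.array([np.cos(y),np.sin(y),0])
p=observe()["eef_pos"]
move_l(p-.048*d,feed=.02); s=observe();print(s["opening"],s["ft_force"],s["eef_pos"])
move_l(p-.098*d,feed=.06); s=observe();print(s["opening"],s["ft_force"],s["eef_pos"],s["time_s"])
snap("wrist","pull2"); snap("scene","pull2s")
E
python3 -c "
import cv2
t=cv2.imread('pics/pull2s.png');cv2.imwrite('pics/pull2c.png',cv2.resize(t[210:290,110:250],None,fx=5,fy=5,interpolation=cv2.INTER_CUBIC))"
```

```text
0.046613265745809956 [ 0.08443755 -0.3219169  -0.34266725] [ 0.4778181  -0.19127889  0.00357378]
0.046605201375531195 [-0.15794162 -0.370674    0.29558608] [ 0.42931    -0.18109822  0.00383321] 10.1333
```

View pics/pull2.png

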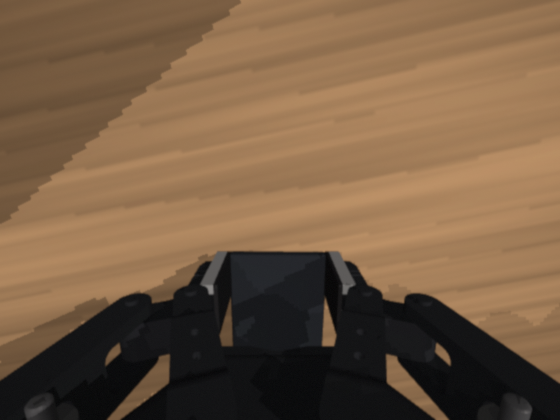

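View pics/pull2c.png

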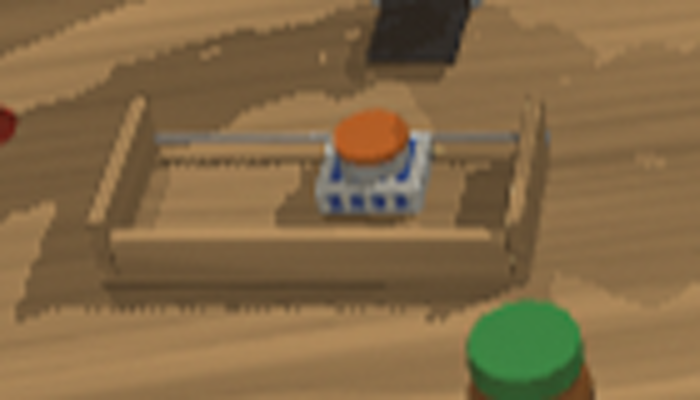

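The stack has settled upright behind the rail and the tile is free. Next I lower it and let go.

```bash
python3 - <<'E' 2>/dev/null
from h import *
p=observe()["eef_pos"]
print(move_l(p-[0,0,.009],feed=.02,max_force=3),observe()["eef_pos"],observe()["ft_force"])
gripper_to(.066); hold(.3)
move_l(p+[0,0,.10],feed=.15)
hold(.3)
y=-.21; d=np.array([np.cos(y),np.sin(y),0])
movep(p+.024*d+[0,0,.12],down(y)); gripper_to(.085); snap("wrist","laid"); print(observe()["time_s"])
E
```

```text
True [ 0.42951513 -0.18111462 -0.00219055] [-0.24485874  0.35737548  4.17299119]
13.0083
```

View pics/laid.png

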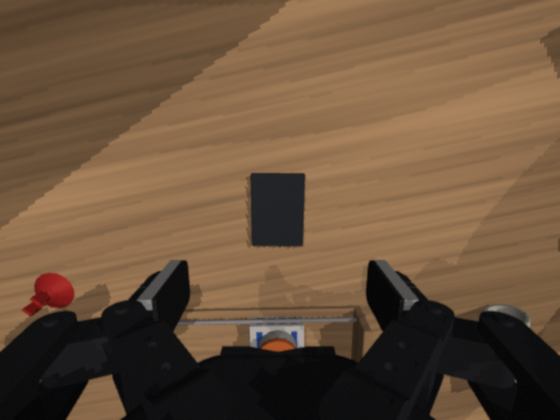

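Tile at (250–304, 173–246) alone on the worktop; measuring it by mask.

```bash
cat >> h.py <<'E'
def tile(name,z,roi):
    im,d,c=load(name); u0,u1,v0,v1=roi
    m=np.zeros(im.shape[:2],np.uint8); m[v0:v1,u0:u1]=(im.max(2)<70)[v0:v1,u0:u1]*255
    cs,_=cv2.findContours(m,cv2.RETR_EXTERNAL,cv2.CHAIN_APPROX_NONE); k=max(cs,key=cv2.contourArea)[:,0]
    w=np.array([ray(c,u,v,z)[:2] for u,v in k])
    (x,y),(a,b),t=cv2.minAreaRect((w*1000).astype(np.float32))
    return x/1000,y/1000,a,b,t
E
python3 - <<'E'
from h import *
print(tile("laid",.006,(235,320,160,260)))
E
```

```text
(0.45245745849609376, -0.18630020141601564, 47.59373092651367, 67.26020050048828, 77.48152160644531)
```

```bash
python3 - <<'E' 2>/dev/null
from h import *
o=down(-.218-np.pi/2); g=np.array([.4525,-.1863,0])
gripper_to(.081)
movep(g+[0,0,.08],o)
print(move_l(g+[0,0,-.005],feed=.08,max_force=5),observe()["eef_pos"],observe()["ft_force"],observe()["opening"])
snap("wrist","pre2")
gripper_to(.060,f_grip=50); s=observe();print(s["eef_pos"],s["ft_force"],s["opening"])
move_l(s["eef_pos"]+[0,0,.08],feed=.08); s=observe();print(s["eef_pos"],s["ft_force"],s["opening"],s["time_s"])
snap("wrist","held");snap("scene","helds")
E
python3 -c "
import cv2
t=cv2.imread('pics/helds.png');cv2.imwrite('pics/heldc.png',cv2.resize(t[110:290,90:250],None,fx=3.3,fy=3.3,interpolation=cv2.INTER_CUBIC))"
```

```text
False [ 0.45302404 -0.18661206 -0.0044234 ] [ 0.49123615 -0.30310894  0.59140711] 0.0809380851496426
[ 0.45320439 -0.18671853 -0.0037505 ] [-2.35373796  0.59433839  6.79579514] 0.06513812116803978
[ 0.45273008 -0.18642154  0.07561055] [-0.28230195 -0.09588149 -0.19508441] 0.06542191007611241 17.3583
```

View pics/held.png

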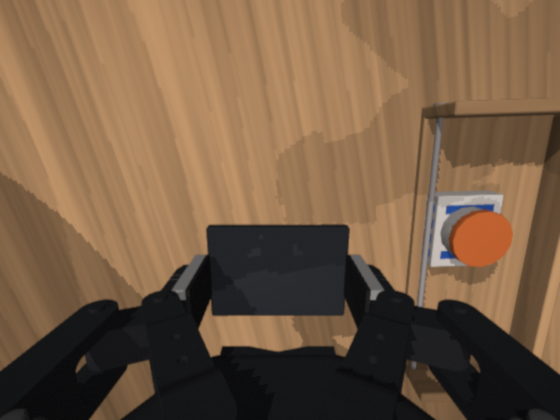

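View pics/heldc.png

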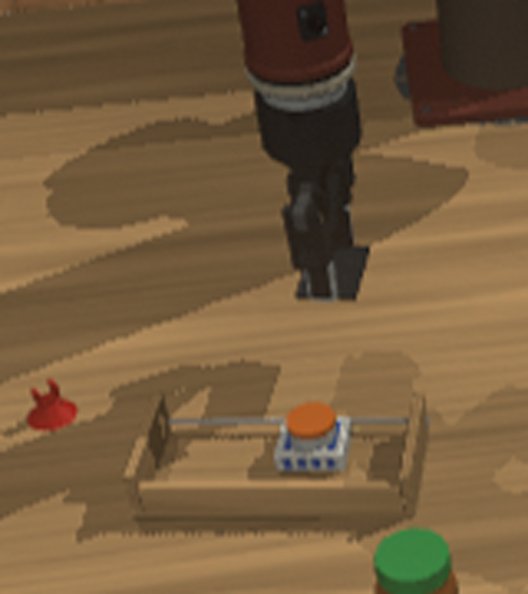

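```bash
python3 - <<'E' 2>/dev/null
from h import *
im,d,c=load("held")
pts=[]
for u in range(225,335,8):
    for v in range(235,305,6):
        z=d[v,u]; K=c["intrinsics"];T=c["world_from_camera"]
        pts.append(T[:3,:3]@np.array([(u-K[0][2])/K[0][0]*z,(v-K[1][2])/K[1][1]*z,z])+T[:3,3])
pts=np.array(pts);m=pts.mean(0);n=np.linalg.svd(pts-m)[2][2];print(m,n)
s=observe()["eef_pos"]; move_l(s+[0,0,.085],feed=.2)
b=np.array([.5385,.1955,0])
movep(b+[0,0,.16],down(.147))
move_l(b+[0,0,.075],feed=.12)
snap("wrist","over"); print(observe()["eef_pos"],observe()["opening"],observe()["time_s"])
E
```

```text
[ 0.45330814 -0.18228644  0.08811373] [-0.16351581 -0.8135044   0.55809781]
[0.53943682 0.19562749 0.07612267] 0.06564382226206826 20.4
```

View pics/over.png

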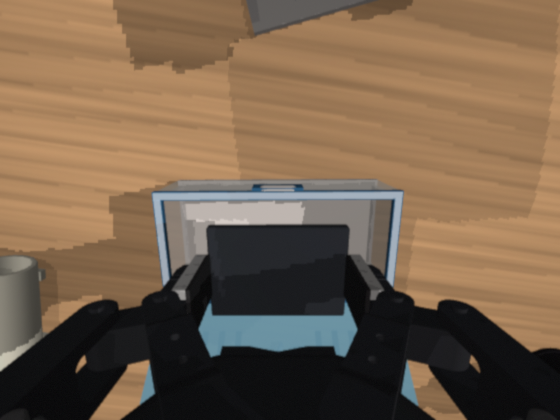

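```bash
python3 - <<'E' 2>/dev/null
from h import *
for nm in ["held","over"]:
    im,d,c=load(nm); K=c["intrinsics"];T=c["world_from_camera"]
    for v in range(230,315,10):
        print(v,[np.round((T[:3,:3]@np.array([(u-K[0][2])/K[0][0]*d[v,u],(v-K[1][2])/K[1][1]*d[v,u],d[v,u]])+T[:3,3])[2],4) for u in (220,250,280,310,335)])
    m=im.max(2)
E
```

```text
230 [np.float64(0.0871), np.float64(0.0867), np.float64(0.0854), np.float64(0.086), np.float64(0.0867)]
240 [np.float64(0.0871), np.float64(0.0852), np.float64(0.0852), np.float64(0.0854), np.float64(0.0848)]
250 [np.float64(0.0854), np.float64(0.0866), np.float64(0.0865), np.float64(0.0854), np.float64(0.0867)]
260 [np.float64(0.0857), np.float64(0.0863), np.float64(0.0858), np.float64(0.0858), np.float64(0.0864)]
270 [np.float64(0.0863), np.float64(0.0864), np.float64(0.086), np.float64(0.0868), np.float64(0.0865)]
280 [np.float64(0.0863), np.float64(0.0853), np.float64(0.0864), np.float64(0.0858), np.float64(0.0848)]
290 [np.float64(0.0852), np.float64(0.0858), np.float64(0.0862), np.float64(0.0852), np.float64(0.085)]
300 [np.float64(0.0862), np.float64(0.0864), np.float64(0.086), np.float64(0.0855), np.float64(0.0854)]
310 [np.float64(0.0851), np.float64(0.086), np.float64(0.0866), np.float64(0.0853), np.float64(0.0853)]
230 [np.float64(0.0858), np.float64(0.0855), np.float64(0.0849), np.float64(0.0867), np.float64(0.0858)]
240 [np.float64(0.0864), np.float64(0.0853), np.float64(0.087), np.float64(0.0866), np.float64(0.0866)]
250 [np.float64(0.0855), np.float64(0.0864), np.float64(0.0865), np.float64(0.0866), np.float64(0.0857)]
260 [np.float64(0.0857), np.float64(0.0853), np.float64(0.0856), np.float64(0.0867), np.float64(0.0856)]
270 [np.float64(0.0861), np.float64(0.0862), np.float64(0.0856), np.float64(0.0867), np.float64(0.0864)]
280 [np.float64(0.085), np.float64(0.0863), np.float64(0.0863), np.float64(0.0859), np.float64(0.0861)]
290 [np.float64(0.0857), np.float64(0.0855), np.float64(0.086), np.float64(0.0866), np.float64(0.0856)]
300 [np.float64(0.085), np.float64(0.086), np.float64(0.0857), np.float64(0.0861), np.float64(0.0862)]
310 [np.float64(0.0861), np.float64(0.086), np.float64(0.0864), np.float64(0.085), np.float64(0.0856)]
```

The tile is level (the plane fit was spoiled by a single outlier). I'll check the fore-aft fit against the rim.

```bash
python3 - <<'E' 2>/dev/null
from h import *
im,d,c=load("over"); y=.147; dx=np.array([np.cos(y),np.sin(y),0]); dy=np.array([-np.sin(y),np.cos(y),0])
t=np.array([.53944,.19563,0])
for n,u,v,z in [("rimFo",278,191,.05),("rimFi",278,199,.05),("rimL",154,193,.05),("rimR",403,191,.05),("tileF",278,225,.086),("tileB",278,315,.086),("tL",207,227,.086),("tR",349,227,.086)]:
    r=ray(c,u,v,z)-t; print(n,(r@dx).round(4),(r@dy).round(4))
E
```

```text
rimFo -0.035 0.0004
rimFi -0.0303 0.0004
rimL -0.0339 -0.0711
rimR -0.0349 0.0723
tileF -0.0258 0.0003
tileB 0.0223 0.0003
tL -0.0249 -0.033
tR -0.0248 0.0335
```

```bash
python3 - <<'E' 2>/dev/null
from h import *
p=observe()["eef_pos"]; b=np.array([p[0],p[1],0])
print(move_l(b+[0,0,.02],feed=.08,max_force=8),observe()["eef_pos"],observe()["ft_force"])
print(move_l(b+[0,0,-.003],feed=.02,max_force=3),observe()["eef_pos"],observe()["ft_force"])
E
```

```text
False [0.53976054 0.19568418 0.0201786 ] [ 1.04629897e+00 -4.55558178e-01 -6.08097976e-04]
True [0.53923093 0.19560167 0.00137877] [-0.37764667 -0.16072628  4.57434143]
```

Contact came at TCP z = 0.0014, exactly as predicted for tile on floor (0.0013). I'll release.

```bash
python3 - <<'E' 2>/dev/null
from h import *
p=observe()["eef_pos"]
gripper_to(.080); hold(.3); print(observe()["ft_force"],observe()["opening"])
move_l(p+[0,0,.17],feed=.12); hold(.2)
snap("wrist","inbox"); print(observe()["time_s"])
E
```

```text
[ 0.52008198 -0.19410583  0.30247706] 0.07992243847634503
24.5333
```

View pics/inbox.png

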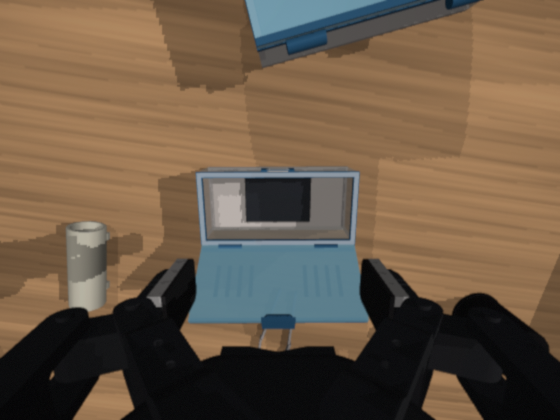

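```bash
python3 - <<'E' 2>/dev/null
from h import *
x,y_,a,b,t=tile("inbox",.011,(240,318,174,228)); print(x,y_,a,b,t)
im,d,c=load("inbox"); y=.147; dx=np.array([np.cos(y),np.sin(y),0]); dy=np.array([-np.sin(y),np.cos(y),0])
ctr=np.mean([ray(c,u,v,.05) for u,v in[(196,172),(358,171),(201,246),(356,244)]],0);print(ctr)
r=np.array([x,y_,.05])-ctr;print(r@dx,r@dy)
for p in [(190,322),(368,322)]:
  for z in np.linspace(.095,.12,6):
    q=ray(c,*p,z)-ctr;x=q@dx-.034;print(round(z,3),round(x,4),round(np.hypot(x,z-.05),4),round(np.arctan2(z-.05,-x),3),end=" | ")
  print()
E
```

```text
0.5387977905273438 0.19580453491210936 45.75669479370117 67.47099304199219 8.38247299194336
[0.53912595 0.19595497 0.05      ]
-0.00034665059014674814 -0.00010075029815762075
0.095 0.0526 0.0692 2.434 | 0.1 0.0491 0.0701 2.347 | 0.105 0.0456 0.0714 2.263 | 0.11 0.0421 0.0733 2.182 | 0.115 0.0386 0.0756 2.106 | 0.12 0.0351 0.0783 2.035 | 
0.095 0.0527 0.0693 2.435 | 0.1 0.0492 0.0702 2.348 | 0.105 0.0457 0.0715 2.264 | 0.11 0.0422 0.0734 2.184 | 0.115 0.0387 0.0756 2.108 | 0.12 0.0352 0.0783 2.037 |
```

Tile is centred in the box within 0.5 mm (level at ~floor height), lid at about 2.2 rad. Now swing the lid over with shut fingers from behind.

```bash
python3 - <<'E' 2>/dev/null
from h import *
y=.147; dx=np.array([np.cos(y),np.sin(y),0]); B=np.array([.539,.196,0]); o=down(y)
W=lambda x,z:B+x*dx+[0,0,z]
def fp(f):
    x=.034+max(-.060*np.cos(f),-.077*np.cos(f))+.005*np.sin(f)+.011
    return W(x,.050+.060*np.sin(f)+.005*np.cos(f))
gripper_to(0.0)
movep(W(.108,.20),o)
print(move_l(W(.112,.093),feed=.12,max_force=5),observe()["eef_pos"])
for f in np.arange(2.25,1.35,-.12):
    r=move_l(fp(f),feed=.1,max_force=12); print(round(f,2),r,observe()["eef_pos"].round(4),observe()["ft_force"].round(1))
    if r: break
snap("scene","lid1"); print(observe()["time_s"])
E
python3 -c "
import cv2
t=cv2.imread('pics/lid1.png');cv2.imwrite('pics/lid1c.png',cv2.resize(t[80:260,250:450],None,fx=3.3,fy=3.3,interpolation=cv2.INTER_CUBIC))"
```

```text
False [0.65058653 0.21259038 0.09421666]
2.25 False [0.6357 0.2104 0.0946] [ 0.5 -0.4  0. ]
2.13 False [0.6287 0.2093 0.0991] [ 0.7  0.4 -0.6]
2.01 False [0.6204 0.2081 0.1024] [0.1 1.  0.5]
1.89 False [0.612  0.2069 0.1054] [-0.4 -1.8 -0.5]
1.77 False [0.6033 0.2056 0.1078] [-0.2  0.5  0.6]
1.65 False [0.5944 0.2042 0.1093] [ 0.7  0.2 -1. ]
1.53 False [0.5859 0.203  0.11  ] [ 0.   0.  -0.5]
1.41 False [0.5788 0.2019 0.11  ] [ 0.2 -0.8  0.5]
28.9333
```

View pics/lid1c.png

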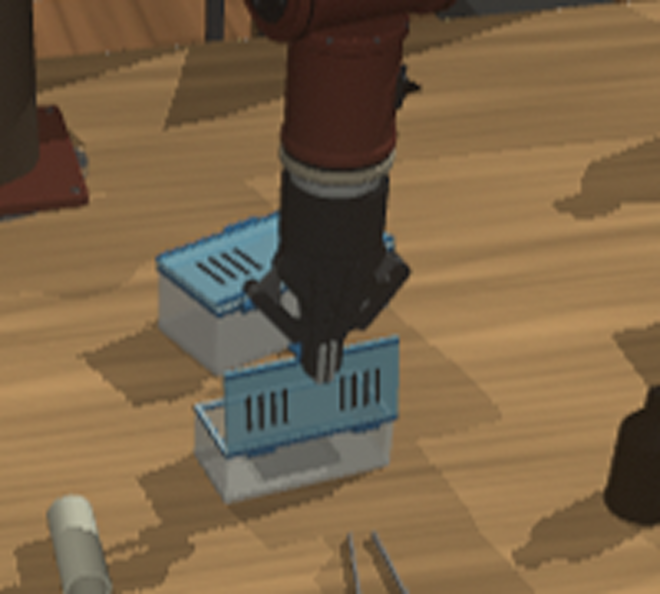

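The lid has come past upright with the fingertip behind it. I'll carry it on down, then press.

```bash
python3 - <<'E' 2>/dev/null
from h import *
y=.147; dx=np.array([np.cos(y),np.sin(y),0]); B=np.array([.539,.196,0])
W=lambda x,z:B+x*dx+[0,0,z]
def fp(f):
    return W(.034-.060*np.cos(f)+.005*np.sin(f)+.011,.050+.060*np.sin(f)+.005*np.cos(f))
for f in np.arange(1.29,.18,-.12):
    r=move_l(fp(f),feed=.1,max_force=12); print(round(f,2),r,observe()["eef_pos"].round(4),observe()["ft_force"].round(1))
    if r: break
p=observe()["eef_pos"]; move_l(p+[0,0,.015]); move_l(W(-.030,.085),feed=.1)
print(move_l(W(-.030,.052),feed=.03,max_force=22),(observe()["eef_pos"]).round(4),observe()["ft_force"].round(1))
print(observe()["time_s"])
E
```

```text
1.29 False [0.5716 0.2009 0.1089] [-0.1 -0.  -0.8]
1.17 False [0.5646 0.1998 0.107 ] [ 0.1 -0.  -0.2]
1.05 False [0.558  0.1988 0.1043] [ 0.5 -0.3 -0.3]
0.93 False [0.5516 0.1979 0.1008] [-1.   0.7  0. ]
0.81 False [0.5457 0.197  0.0965] [-0.7 -0.3 -0.1]
0.69 False [0.5403 0.1962 0.0916] [-0.4 -0.1  0. ]
0.57 False [0.5355 0.1955 0.086 ] [-0.5 -0.  -0.2]
0.45 False [0.5315 0.1949 0.0799] [-0.  -0.5  0.5]
0.33 False [0.5283 0.1944 0.0735] [0.  0.1 1.2]
0.21 False [0.5258 0.194  0.0667] [1.1 0.1 0.1]
True [0.5091 0.1916 0.0549] [-2.4 -1.7  6.5]
32.9583
```

The press stopped at z = 0.0549, the shut height (55 mm). I'll retreat and look.

```bash
python3 - <<'E' 2>/dev/null
from h import *
p=observe()["eef_pos"]; print(p,observe()["ft_force"])
move_l(p+[0,0,.15],feed=.15)
_,d,c=snap("wrist","end0")
y=.147; dx=np.array([np.cos(y),np.sin(y),0]); dy=np.array([-np.sin(y),np.cos(y),0]);B=np.array([.539,.196,0])
K=c["intrinsics"];T=c["world_from_camera"]
for x in (-.03,-.015,0,.015,.025):
    o=[]
    for yy in (-.062,.0,.062):
        u,v=proj(c,B+x*dx+yy*dy+[0,0,.055]).astype(int)
        if not(0<=u<560 and 0<=v<420): o.append(None);continue
        z=np.median(d[v-2:v+3,u-2:u+3]);o.append(round((T[:3,:3]@np.array([(u-K[0][2])/K[0][0]*z,(v-K[1][2])/K[1][1]*z,z])+T[:3,3])[2],4))
    print(x,o)
movep([.40,.0,.30],down(.0)); hold(.3)
snap("top","end1"); snap("scene","end2"); print(observe()["time_s"])
E
python3 -c "
import cv2
t=cv2.imread('pics/end2.png');cv2.imwrite('pics/end2c.png',cv2.resize(t[170:290,100:400],None,fx=2.6,fy=2.6,interpolation=cv2.INTER_CUBIC))"
```

```text
[0.50908428 0.19158706 0.05494051] [-2.40247331 -1.68292014  6.51369036]
-0.03 [np.float64(0.0553), np.float64(0.0556), np.float64(0.0555)]
-0.015 [np.float64(0.0555), np.float64(0.0557), np.float64(0.0556)]
0 [np.float64(0.0558), np.float64(0.0557), np.float64(0.0556)]
0.015 [np.float64(0.0554), np.float64(0.0556), np.float64(0.0558)]
0.025 [np.float64(0.0556), np.float64(0.2143), np.float64(0.0559)]
35.5167
```

View pics/end0.png

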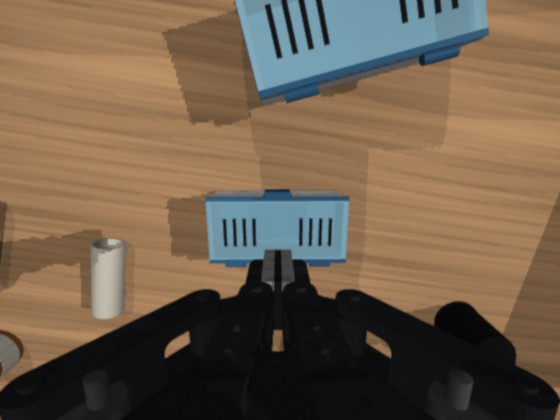

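View pics/end2c.png

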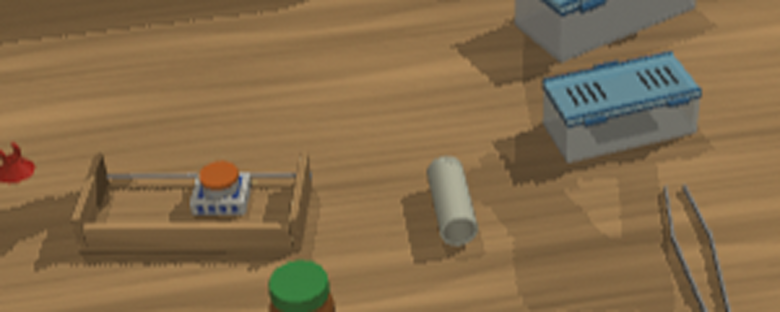

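View pics/end1.png

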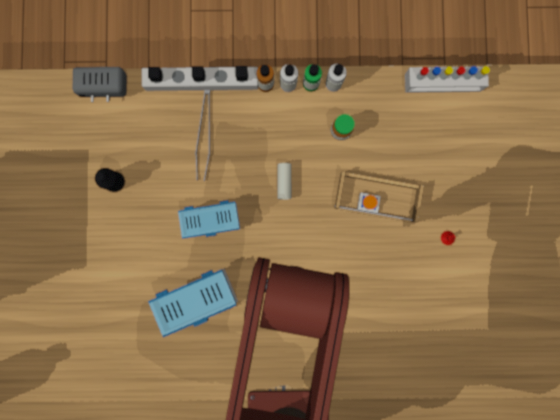

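The lid is flat at 55.5 mm along and across, so it is shut. The stack is upright behind the rail and the bystanders are at their original pixels. Handing in.

```bash
python3 -c "
from plant import *
job_done()"
```

```text
the job is handed in; nothing more can be done
```

The job is done and handed in after about 36 s of the 72 s allowed; no verdict is reported back.

- **Tile out of the rack:** I gripped the tile by its 48 mm width and drew it slowly forward under the rail. I then laid it on the open worktop and let go. The cartridge and tin settled upright behind the rail.
- **Tile into the box:** I took it again by its 68 mm ends and lowered it until it touched the box floor. Contact came at a tool height of 1.4 mm against 1.3 mm predicted. After release it measured within 0.5 mm of the box centre, with the lid still open.
- **Lid:** I swung it over with the closed fingers and pressed its front edge until the force limit stopped the move at 54.9 mm. Depth readings across the lid afterwards were an even 55.3–55.9 mm, against 55 mm when shut. One reading there fell on the gripper itself and I ignored it.
- **Other things on the worktop:** In the last top view they are where they started. The cartridge is behind the rail with the tin on it.

- **A check that disagreed:** A plane fit of the held tile came out wrongly tilted. The individual depth readings were level within about 1 mm, so I put it down to an outlier and went on.
- **Judged by eye only:** I checked the final cartridge and tin positions by eye in the pictures and did not measure them.

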